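Close the mould well: tuck the cover under the lip and lay it level

ROBOT

A 6-joint arm with a two-finger parallel gripper is mounted at the origin on a cart in front of the work surface, level with it; the furniture and walls round the work are solid. World frame = base frame: x ahead of the robot, y to its left, z up, the work surface at z = 0. Lengths are in m, angles in degrees, forces in N, time in s.
With the tool pointing down it reaches from about 0.35 to 0.875 m from the base axis. Payload 4.2 kg.
Tool frame: the origin (TCP) lies at the very end of the fingers, on their centre line; the grasp point (between the pads) lies 19 mm behind it; z points along the fingers, y is the line along which they close (so a half turn about z gives the same grasp; the last joint's range is limited). The gripper opens to 87 mm and grips with 3 to 60 N. Pads are 19 mm wide; open, the fingers measure 117 mm over their backs; the gripper's body (75 mm by 190 mm) begins 51 mm behind the grasp point.
Start: joints at [-62.246, 22.042, 0.453, 0, -68.411, -14.817], TCP at [0.14, -0.609, 0.223] pointing down, gripper open.
Joint ranges: [-179.83, 179.83], [-69.29, 118.12], [-61.27, 80.66], [-181.25, 117.63], [-171.15, -9.14], [-177.46, 177.46]. Speed limits (degrees/s): [159.86, 159.86, 180, 180, 180, 180].

INTERFACE

Orientations are given as a 3x3 rotation matrix whose columns are the frame's x, y, z axes.
In Python, from station import monitor, cams, ticket gives the robot as it stands.
- The arm moves only by the tool drive_tool, never from a script. Its argument "moves" is a list of rows, each an object with "delta_pos": the shift along the tool's x, y, z in mm, a list of three; "turn": the turn about the tool's z in rad; "claw": the opening, from 0 (shut) to 1 (fully open). A call has 1 to 12 rows; each row shifts and turns the commanded pose from where the row before left it, along the tool's axes as they then stand; what a row does not reach is not made up. A row lasts 1/8 s, in which the tool goes at most 62.5 mm and 10.7 degrees, less where a joint would pass 70% of its speed; a pose out of reach is approached as far as the arm can. A call is refused whole if a number of a shift passes 62.5 or a number of a turn 0.188, either way. A call with a gripper value outside its range is refused whole. The fingers move at their own pace and stop on an object; the grip force is fixed at half the most. Time passes only in rows, so rows that do not move let the fingers close. It gives the time, the measured TCP pose, the force, the opening and the grip force at its end, in the units of the state.
- monitor.sense(): the state, without advancing time (a new reading comes with each control period).
- cams.capture(name): name is "side" or "top" or "wrist"; returns a dict with "color" (480x640x3 uint8, red, green, blue), "range_z" (480x640 float32, m along the optical axis (not along the pixel's ray), 0 where there is no reading), "vertical_fov" (degrees; the focal length in pixels is half the picture's height over the tangent of half this angle, whatever the lens; pixels are square), "cx", "cy" (the principal point, pixels), "extrinsics" (4x4, takes a point from camera to world coordinates). Camera axes: x right, y down, z forward; pixel columns grow to the right and rows downward; lengths in m; the calibration is good to about 2 mm. A picture is of the moment at which its call begins.
- ticket.finish_job(): hands the job in; it is judged then, once.
The state is a dict: "time_s": time; "joints": joint angles; "joint_velocities": joint speeds; "effort": joint torques, N m; "tcp_pos": TCP position; "ee_rot": TCP orientation; "wrist_force": force on the tool from outside, world axes, zero at the start; "moment": the same for the moment, N m; "gripper_width": opening from 0.0 (shut) to 1.0 (fully open); "gripper_force": force on a finger pad.
Only numpy, scipy, OpenCV 4.12 (cv2) and the standard library are available. Lean on these libraries where they do the work, as an engineer would, in place of code of your own. Each camera call takes 0.05 s, during which the arm holds its last target. There are 200 camera calls.

TASK

Close the open well of the small white mould warmer with the pale metal cover that has the blue grip: tilt it, tuck its far edge under the green overhanging lip at the back of the well, then lay it down level so that it rests fully home on the ledge round the well, and let go. The wider cover with the orange grip belongs to another unit; leave it where it lies.

Things in the scene. Friction and masses are not known exactly. Their poses are not given: they have to be found in the camera images.
- cover_grip (a point): Centre of the right cover's blue grip. Cover: pale metal plate 120 (x) x 80 (y) x 6 mm, with an upright blue grip bar mid-top, 40 (x) x 14 (y) x 38 high; about 140 g, balanced under the grip. This point is 25 above the plate's underside, 19 above its top. x along the 120 length and the bar, z up from the plate. Either end may go under the lip. Starts flat on the worktop.
- wide_cover_grip (a point): Centre of the orange grip of the wrong cover, a bystander: same make and axes, but the plate is 120 x 104 x 6 mm, too wide for the well. Starts flat on the worktop, this point 25 mm above it.
- station: Mould warmer, a fixed low white box, x -94..70, y +-54 mm. Origin on the worktop under the recess centre; x points to the lip at the back, away from the robot, z up. Recess open at top, x -64..64, y +-47; all round in it a flat ledge 26 above the worktop, 17 or more broad, about the deeper well with a steel mould. Front (x -94..-64) and side walls reach 34 mm, 8 above the ledge.
- station_lip (a point): Middle of the free lower edge of the warmer's green lip, at x +48, z +42 mm in the warmer's frame (same axes). The lip overhangs the back 16 mm of the recess (x 48..64), 16 mm open under it, its top at z 47. From lip to front wall is 112 mm, less than the cover's length, so one end goes under the lip first. Seated, the cover's grip centre is 51 mm above the worktop.

How it is judged (in metres and radians):
At the end, for the whole second after the job is handed in: The blue-gripped cover rests on the ledge, one end under the lip: grip centre within 10 mm lengthwise and 12 mm sideways of the recess centre, 47 to 54 mm above the worktop, level within 2.3 degrees, turned under 14 degrees from the recess. The orange-gripped cover is within 30 mm of its start (x of cover_grip in the frame of station between -0.01 and 0.01 m and y of cover_grip in the frame of station between -0.012 and 0.012 m and z of cover_grip in the frame of station between 0.047 and 0.054 m and angle between cover_grip's own z axis and vertical below 0.04 rad and angle between the x axis of cover_grip and the x axis of station, either way round below 0.25 rad and distance of wide_cover_grip from where it was at the start of the episode below 0.03 m); the robot touches nothing.
It fails at once if the wider cover with the orange grip is moved by more than 30 mm (distance of wide_cover_grip from where it was at the start of the episode above 0.03 m).
It also fails if it takes over 35 s, if anything falls off the work surface, if the arm or the gripper's body presses on something with over 40 N, if the wrist force passes 120 N, or if a joint passes its speed limit or range.

## Working session

There is one attempt and no reset: what is moved stays moved. The work goes in short steps, Python scripts to look and compute and a tool call to move; the robot and the scene stay as the last step left them, time stands still between calls to the robot, and variables do not carry over. Pictures are saved under pics/ and viewed, at most 10 in all, crops included, and the job is handed in when it is done.

Besides the shell and the picture viewer there is one more tool, called after "Request:" as name([rows], argument=value, ...), one row to a line, values as JSON. drive_tool: Moves the arm, as the interface text tells. Its arguments: {"type":"object","properties":{"moves":{"type":"array","items":{"type":"object","properties":{"delta_pos":{"type":"array","items":{"type":"number"}},"turn":{"type":"number"},"claw":{"type":"number"}}}}},"required":["moves"]}

```bash
mkdir -p pics; cat > h.py <<'E'
import numpy as np, cv2
from station import monitor, cams, ticket
def cap(n,f=None):
    c=cams.capture(n)
    if f: cv2.imwrite('pics/'+f,c['color'][:,:,::-1])
    return c
def cloud(c):
    d=c['range_z']; f=240/np.tan(np.radians(c['vertical_fov'])/2)
    v,u=np.mgrid[:480,:640]
    P=np.stack([(u-c['cx'])/f*d,(v-c['cy'])/f*d,d,np.ones_like(d)],-1)@c['extrinsics'].T
    return P[...,:3]
E
python3 - <<'E'
from h import *
t=cap('top','top0.png'); s=cap('side','side0.png')
print(monitor.sense())
for c in (t,s): print(c['extrinsics'].round(3),c['vertical_fov'],c['cx'],c['cy'],(c['range_z']>0).mean())
E
```

```text
{'time_s': 0.1, 'joints': array([-6.22464857e+01,  2.20874954e+01,  3.87528089e-01, -2.56851447e-02,
       -6.84114832e+01, -1.48151658e+01]), 'joint_velocities': array([ 0.07684691,  0.01867717,  0.22479424,  0.16341612,  0.04723996,
       -0.06854748]), 'effort': array([-2.08353499e-04, -3.91689384e+01,  1.87935001e+01,  4.23190758e+00,
        1.34701314e-02, -7.57362727e-05]), 'tcp_pos': array([ 0.13982107, -0.60860458,  0.22155548]), 'ee_rot': array([[-9.74648536e-01, -2.23740793e-01, -5.36903368e-04],
       [-2.23741417e-01,  9.74646659e-01,  1.91548238e-03],
       [ 9.47195275e-05,  1.98704962e-03, -9.99998021e-01]]), 'wrist_force': array([-0.19446015,  1.2226343 ,  0.30878949]), 'moment': array([ 0.02016663, -0.02203093, -0.01217053]), 'gripper_force': 0.0, 'gripper_width': 1.0049354993173791}
[[ 6.000e-03 -9.810e-01  1.920e-01  3.300e-01]
 [-1.000e+00 -1.000e-03  2.700e-02 -1.070e-01]
 [-2.600e-02 -1.920e-01 -9.810e-01  1.032e+00]
 [ 0.000e+00  0.000e+00  0.000e+00  1.000e+00]] 44.935953676273265 319.9630811088494 234.4424973945737 0.996044921875
[[ 0.991 -0.034  0.127  0.396]
 [-0.13  -0.347  0.929 -0.874]
 [ 0.013 -0.937 -0.348  0.375]
 [ 0.     0.     0.     1.   ]] 54.739710600615 315.3703740878824 242.93177660955814 0.9960319010416666
```

View pics/top0.png

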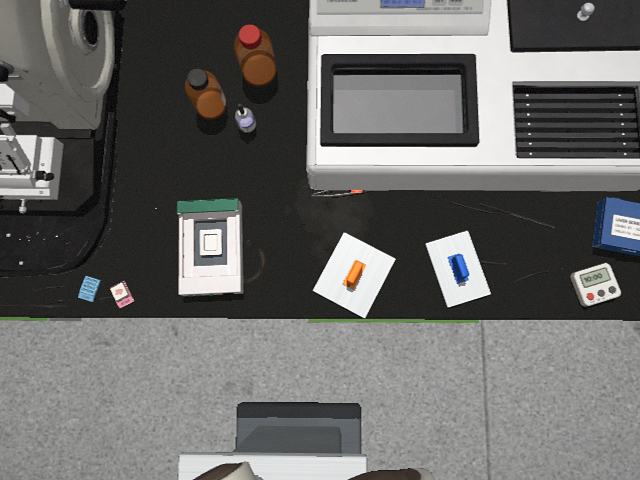

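View pics/side0.png

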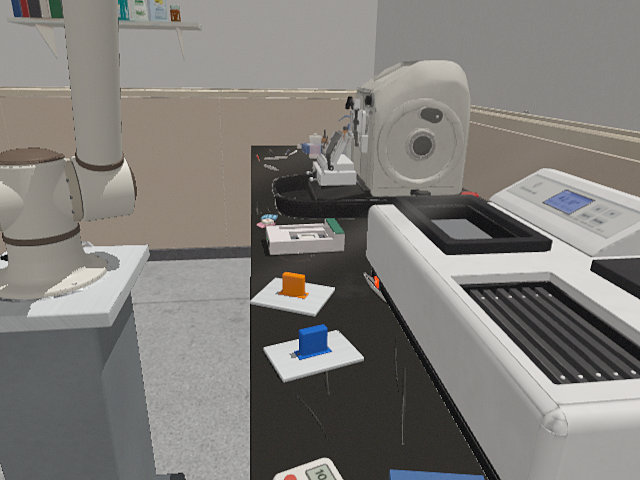

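The top view shows the warmer at px (210,248) with its green lip at the back, the orange cover at (354,274) and the blue cover at (458,268). The side view shows the same three, with clear space around them. Next I'll measure them with the depth data.

```bash
cat >> h.py <<'E'
def masks(c):
    h=cv2.cvtColor(c['color'],cv2.COLOR_RGB2HSV); H,S,V=cv2.split(h)
    return dict(blue=(H>100)&(H<125)&(S>150)&(V>60),orange=(H>5)&(H<22)&(S>170)&(V>100),green=(H>65)&(H<95)&(S>80)&(V>40),white=(S<40)&(V>150))
def rect(P,m):
    r=cv2.minAreaRect(P[m][:,:2].astype(np.float32)*1000); return np.round(r[0],1),np.round(r[1],1),round(r[2],1),int(m.sum())
def biggest(m):
    n,l,s,_=cv2.connectedComponentsWithStats(m.astype(np.uint8)); return l==1+s[1:,4].argmax()
E
python3 - <<'E'
from h import *
t=cap('top'); P=cloud(t); M=masks(t); z=P[...,2]
def roi(u0,v0,u1,v1):
    m=np.zeros((480,640),bool); m[v0:v1,u0:u1]=1; return m
R=dict(blue=roi(415,220,500,315),orange=roi(305,225,402,320),green=roi(170,190,250,220))
for k,r in R.items():
    m=biggest(M[k]&r); print(k,rect(P,m),np.percentile(z[m],[5,50,95]).round(4))
    top=m&(z>np.percentile(z[m],95)-.006); print('  top',rect(P,top))
for k in('blue','orange'):
    m=biggest(M['white']&R[k]); print(k,'plate',rect(P,m),np.median(z[m]))
b=biggest((z>.022)&roi(165,190,255,305)); print('box',rect(P,b))
f=b&(z>.03)&(z<.039)&M['white']; print('rim',rect(P,f),np.median(z[f]))
print('table',np.median(z[225:300,270:300]))
E
```

```text
blue (array([ 469.5, -321.3]), array([48. , 19.7]), 18.8, 361) [0.0073 0.0413 0.047 ]
  top (array([ 469.4, -320.8]), array([40. , 14.1]), 16.6, 182)
orange (array([ 407.7, -120.8]), array([ 25.6, 155.6]), 70.4, 304) [0.0072 0.043  0.048 ]
  top (array([ 404.9, -121. ]), array([ 18.3, 151.1]), 72.3, 173)
green (array([485.6,   9. ]), array([377. ,  90.6]), 50.2, 735) [0.0451 0.0482 0.0511]
  top (array([482.9,   9.8]), array([374.7,  85.3]), 50.2, 698)
blue plate (array([ 435.8, -225.2]), array([121.1, 293.5]), 19.3, 2620) 0.007115213367544948
orange plate (array([ 428.6, -123.3]), array([104.4, 189.6]), 62.2, 3537) 0.007160375512294648
box (array([432.1,  67.5]), array([364. , 174.4]), 34.1, 4402)
rim (array([490.5, 114.9]), array([137.3, 107.4]), 2.9, 1590) 0.03467412157030941
table 0.0010444187778934078
```

```bash
python3 - <<'E'
from h import *
t=cap('top'); P=cloud(t); M=masks(t); z=P[...,2]; ok=(t['range_z']>.5)&(z<.2)
ok=cv2.erode(ok.astype(np.uint8),None)>0
def roi(u0,v0,u1,v1):
    m=np.zeros((480,640),bool); m[v0:v1,u0:u1]=1; return m&ok
R=dict(blue=roi(415,220,500,315),orange=roi(305,225,402,320),green=roi(170,190,250,220))
for k,r in R.items():
    m=biggest(M[k]&r); print(k,rect(P,m))
    top=m&(z>np.percentile(z[m],95)-.006); print('  top',rect(P,top))
for k in('blue','orange'):
    m=biggest(M['white']&R[k]); print(k,'plate',rect(P,m))
b=biggest((z>.022)&roi(165,190,255,305)); print('box',rect(P,b))
f=biggest((z>.03)&(z<.039)&roi(165,190,255,305)); print('rim',rect(P,f))
# recess: below the rim, within the box hull
E
```

```text
blue (array([ 469.5, -321.4]), array([48.3, 20. ]), 17.3, 348)
  top (array([ 469.7, -321.2]), array([39.3, 13.9]), 17.8, 171)
orange (array([ 458.5, -138.4]), array([20.4, 48.9]), 63.0, 284)
  top (array([ 458.1, -138.4]), array([13.6, 39.4]), 60.8, 161)
green (array([580.6, 119.4]), array([ 35.3, 106.9]), 2.9, 705)
  top (array([574.3, 119.1]), array([ 22.7, 106.9]), 3.0, 656)
blue plate (array([ 470. , -322.8]), array([119.4,  83.4]), 17.5, 2563)
orange plate (array([ 458.8, -139.3]), array([104.2, 120.7]), 62.1, 3387)
box (array([502.7, 116.2]), array([166.6, 109.4]), 2.6, 4254)
rim (array([493.9, 116. ]), array([146.4, 109.2]), 3.0, 1569)
```

Request:
drive_tool([
  {"turn":-0.08,"claw":1},
  {"delta_pos":[-40,17.5,0]},
  {"delta_pos":[-40,17.5,0]},
  {"delta_pos":[-40,17.5,0]},
  {"delta_pos":[-40,17.5,0]},
  {"delta_pos":[-40,17.5,0]},
  {"delta_pos":[-40,17.5,0]},
  {"delta_pos":[-40,17.5,0]},
  {"delta_pos":[-40,17.5,20]},
  {"delta_pos":[-40,17.5,20]},
  {"delta_pos":[-40,17.5,20]},
  {"delta_pos":[0,0,20]},
])

```text
invalid input
```

Request:
drive_tool([
  {"delta_pos":[0,0,0]},
  {"delta_pos":[0,0,0]},
])

```text
invalid input
```

```bash
python3 - <<'E'
from h import *
w=cap('wrist','w1.png'); P=cloud(w); M=masks(w); z=P[...,2]; ok=(w['range_z']>.02)&(z<.1)
m=biggest(M['blue']&ok); print(rect(P,m),np.percentile(z[m],[5,95])); top=m&(z>np.percentile(z[m],95)-.005); print(rect(P,top))
s=monitor.sense(); print(s['tcp_pos'],s['ee_rot'].round(3))
E
```

```text
Traceback (most recent call last):
  File "h.py", line 18, in biggest
    n,l,s,_=cv2.connectedComponentsWithStats(m.astype(np.uint8)); return l==1+s[1:,4].argmax()
                                                                              ~~~~~~~~~~~~~~^^
ValueError: attempt to get argmax of an empty sequence
```

View pics/w1.png

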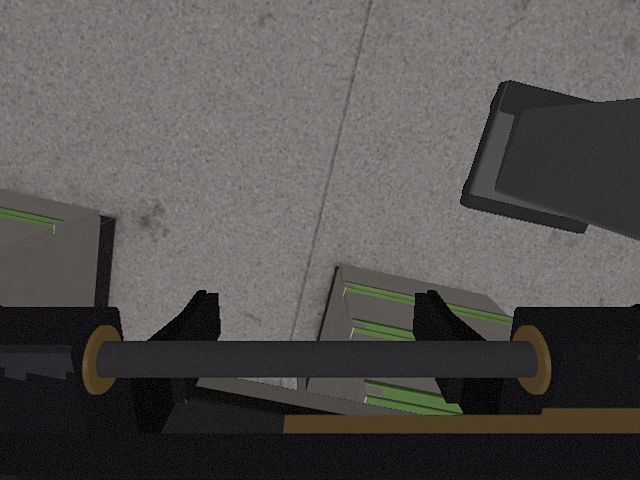

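The moves were refused, so the arm is still at its start pose: the wrist picture shows only floor and cabinet fronts between the open fingers. Each row probably needs all three fields.

Request:
drive_tool([
  {"delta_pos":[0,0,0],"turn":-0.08,"claw":1},
  {"delta_pos":[-40,17.5,0],"turn":0,"claw":1},
  {"delta_pos":[-40,17.5,0],"turn":0,"claw":1},
  {"delta_pos":[-40,17.5,0],"turn":0,"claw":1},
  {"delta_pos":[-40,17.5,0],"turn":0,"claw":1},
  {"delta_pos":[-40,17.5,0],"turn":0,"claw":1},
  {"delta_pos":[-40,17.5,0],"turn":0,"claw":1},
  {"delta_pos":[-40,17.5,0],"turn":0,"claw":1},
  {"delta_pos":[-40,17.5,20],"turn":0,"claw":1},
  {"delta_pos":[-40,17.5,20],"turn":0,"claw":1},
  {"delta_pos":[-40,17.5,20],"turn":0,"claw":1},
  {"delta_pos":[0,0,20],"turn":0,"claw":1},
])

```text
time_s: 1.75
tcp_pos: [0.4708, -0.32, 0.1418]
ee_rot: [[-0.952, -0.305, 0.001], [-0.305, 0.952, -0.0], [-0.001, -0.0, -1.0]]
wrist_force: [-0.3, 0.1, 0.0]
gripper_width: 1.0
gripper_force: 0.0
```

```bash
python3 - <<'E'
from h import *
w=cap('wrist','w2.png'); P=cloud(w); M=masks(w); z=P[...,2]; ok=(w['range_z']>.02)&(z<.1)
m=biggest(M['blue']&ok); print(rect(P,m),np.percentile(z[m],[5,95])); top=m&(z>np.percentile(z[m],95)-.005); print(rect(P,top))
s=monitor.sense(); print(s['tcp_pos'],s['ee_rot'].round(3))
E
```

```text
(array([ 464.7, -323.9]), array([42.9, 20.3]), 18.2, 768) [0.00731135 0.04411391]
(array([ 467.2, -323.5]), array([38. , 13.9]), 17.3, 421)
[ 0.46817778 -0.31965029  0.1387871 ] [[-0.953 -0.303 -0.005]
 [-0.303  0.953  0.003]
 [ 0.004  0.004 -1.   ]]
```

View pics/w2.png

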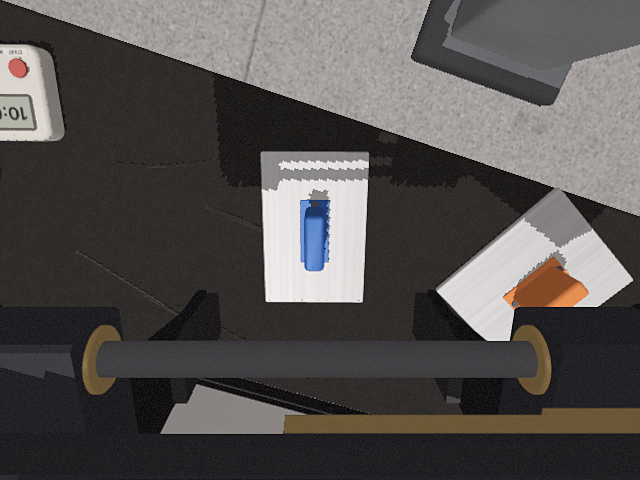

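The blue bar is at px (315,238), lined up with the fingers and about 3 mm to the side. I'll correct for that, descend and close.

Request:
drive_tool([
  {"delta_pos":[1,-3,30],"turn":0,"claw":1},
  {"delta_pos":[0,0,30],"turn":0,"claw":1},
  {"delta_pos":[0,0,30],"turn":0,"claw":1},
  {"delta_pos":[0,0,20],"turn":0,"claw":1},
  {"delta_pos":[0,0,10],"turn":0,"claw":1},
  {"delta_pos":[0,0,10],"turn":0,"claw":1},
  {"delta_pos":[0,0,0],"turn":0,"claw":1},
])

```text
time_s: 2.68
tcp_pos: [0.4685, -0.325, 0.0124]
ee_rot: [[-0.954, -0.301, -0.001], [-0.301, 0.954, 0.0], [0.0, 0.0, -1.0]]
wrist_force: [0.1, 0.2, -0.2]
gripper_width: 0.999
gripper_force: 0.0
```

Request:
drive_tool([
  {"delta_pos":[0,0,0],"turn":0,"claw":0},
  {"delta_pos":[0,0,0],"turn":0,"claw":0},
  {"delta_pos":[0,0,0],"turn":0,"claw":0},
  {"delta_pos":[0,0,0],"turn":0,"claw":0},
  {"delta_pos":[0,0,0],"turn":0,"claw":0},
  {"delta_pos":[0,0,0],"turn":0,"claw":0},
  {"delta_pos":[0,0,0],"turn":0,"claw":0},
  {"delta_pos":[0,0,0],"turn":0,"claw":0},
])

```text
time_s: 3.68
tcp_pos: [0.4685, -0.3248, 0.0125]
ee_rot: [[-0.954, -0.301, -0.001], [-0.301, 0.954, 0.0], [0.0, 0.001, -1.0]]
wrist_force: [-0.2, 2.0, 1.7]
gripper_width: 0.177
gripper_force: 0.9
```

Request:
drive_tool([
  {"delta_pos":[0,0,0],"turn":0,"claw":0},
  {"delta_pos":[0,0,0],"turn":0,"claw":0},
  {"delta_pos":[0,0,-10],"turn":0,"claw":0},
  {"delta_pos":[0,0,-20],"turn":0,"claw":0},
  {"delta_pos":[0,0,-30],"turn":0,"claw":0},
  {"delta_pos":[0,0,-30],"turn":0.085,"claw":0},
  {"delta_pos":[0,0,-30],"turn":0.085,"claw":0},
  {"delta_pos":[0,0,-10],"turn":0.085,"claw":0},
  {"delta_pos":[0,0,0],"turn":0,"claw":0},
])

```text
time_s: 4.8
tcp_pos: [0.4691, -0.3252, 0.1439]
ee_rot: [[-0.999, -0.052, 0.003], [-0.052, 0.999, -0.001], [-0.003, -0.001, -1.0]]
wrist_force: [0.3, 0.3, -2.2]
gripper_width: 0.158
gripper_force: 30.0
```

Request:
drive_tool([
  {"delta_pos":[-2,20,0],"turn":0,"claw":0},
  {"delta_pos":[-5,40,0],"turn":0,"claw":0},
  {"delta_pos":[-5,45,0],"turn":0,"claw":0},
  {"delta_pos":[-6,45,0],"turn":0,"claw":0},
  {"delta_pos":[-6,45,0],"turn":0,"claw":0},
  {"delta_pos":[-6,45,0],"turn":0,"claw":0},
  {"delta_pos":[-6,45,0],"turn":0,"claw":0},
  {"delta_pos":[-6,45,0],"turn":0,"claw":0},
  {"delta_pos":[-5,45,0],"turn":0,"claw":0},
  {"delta_pos":[-5,40,0],"turn":0,"claw":0},
  {"delta_pos":[-3,24,0],"turn":0,"claw":0},
  {"delta_pos":[0,0,0],"turn":0,"claw":0},
])

```text
time_s: 6.3
tcp_pos: [0.5005, 0.118, 0.1418]
ee_rot: [[-0.999, -0.055, -0.001], [-0.055, 0.999, -0.001], [0.001, -0.0, -1.0]]
wrist_force: [-0.5, -0.8, -1.8]
gripper_width: 0.159
gripper_force: 30.0
```

```bash
python3 - <<'E'
from h import *
w=cap('wrist','w3.png'); P=cloud(w); M=masks(w); z=P[...,2]; ok=(w['range_z']>.02)&(z<.3)
s=monitor.sense(); print(s['tcp_pos'],s['ee_rot'].round(3))
for lo,hi in((.125,.15),(.027,.04)):
    m=biggest(ok&(z>lo)&(z<hi)); print(lo,rect(P,m),z[m].mean())
c=cap('side','s3.png')
E
```

```text
[0.50022032 0.11690828 0.14172837] [[-0.999 -0.053 -0.002]
 [-0.053  0.999 -0.001]
 [ 0.002 -0.001 -1.   ]]
0.125 (array([473.7, 115.9]), array([66.4, 80.5]), 2.8, 22269) 0.13557794411060234
0.027 (array([435.7, 111.3]), array([ 32.2, 108.2]), 2.7, 7537) 0.033898084291571214
```

View pics/w3.png

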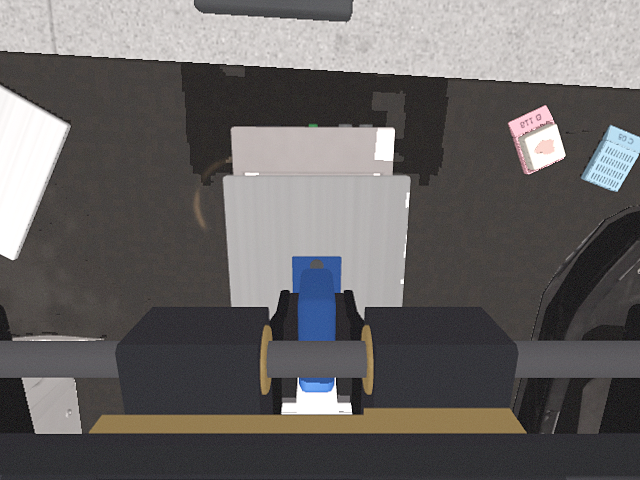

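View pics/s3.png

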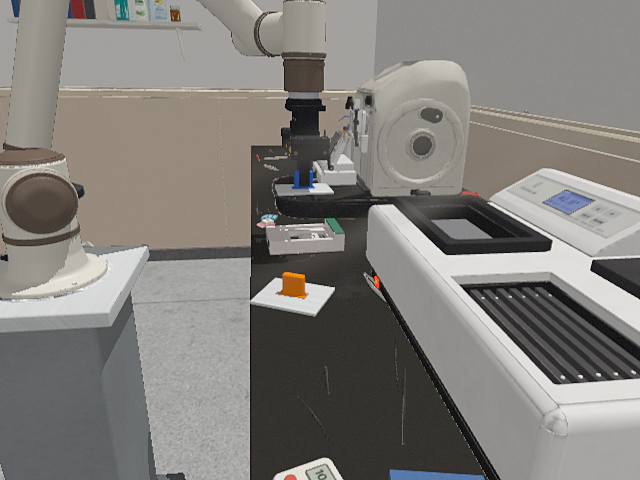

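The cover is held level over the warmer, about 13 mm in front of seated and 2–3 mm left. I'll back off 4 mm and shift right 2 mm. Then I'll lower it so the near end meets the front wall and tilts the plate, far edge down.

Request:
drive_tool([
  {"delta_pos":[4,-2,20],"turn":0,"claw":0},
  {"delta_pos":[0,0,30],"turn":0,"claw":0},
  {"delta_pos":[0,0,25],"turn":0,"claw":0},
  {"delta_pos":[0,0,12],"turn":0,"claw":0},
  {"delta_pos":[0,0,4],"turn":0,"claw":0},
  {"delta_pos":[0,0,0],"turn":0,"claw":0},
])

```text
time_s: 7.15
tcp_pos: [0.4978, 0.114, 0.052]
ee_rot: [[-0.999, -0.051, 0.001], [-0.051, 0.999, 0.0], [-0.001, 0.0, -1.0]]
wrist_force: [0.1, -0.0, -1.8]
gripper_width: 0.157
gripper_force: 30.0
```

Request:
drive_tool([
  {"delta_pos":[0,0,2],"turn":0,"claw":0},
  {"delta_pos":[0,0,2],"turn":0,"claw":0},
  {"delta_pos":[0,0,1],"turn":0,"claw":0},
  {"delta_pos":[0,0,1],"turn":0,"claw":0},
  {"delta_pos":[0,0,0],"turn":0,"claw":0},
])

```text
time_s: 7.78
tcp_pos: [0.4976, 0.1141, 0.0461]
ee_rot: [[-0.999, -0.051, 0.0], [-0.051, 0.999, -0.0], [-0.0, -0.0, -1.0]]
wrist_force: [-2.1, -0.8, 3.9]
gripper_width: 0.155
gripper_force: 30.0
```

Request:
drive_tool([
  {"delta_pos":[0,0,1],"turn":0,"claw":0},
  {"delta_pos":[0,0,1],"turn":0,"claw":0},
  {"delta_pos":[0,0,1],"turn":0,"claw":0},
  {"delta_pos":[0,0,0],"turn":0,"claw":0},
])

```text
time_s: 8.28
tcp_pos: [0.4988, 0.1143, 0.0436]
ee_rot: [[-0.999, -0.052, 0.003], [-0.052, 0.999, 0.0], [-0.003, 0.0, -1.0]]
wrist_force: [0.6, -0.8, 5.5]
gripper_width: 0.157
gripper_force: 30.0
```

```bash
python3 - <<'E'
from h import *
w=cap('wrist'); P=cloud(w); z=P[...,2]
s=monitor.sense(); print(s['tcp_pos'],s['wrist_force'])
for v in(200,230,260,285): print(P[v,260].round(4), P[v,380].round(4))
c=cap('side')['color'][150:300,220:400,::-1]
cv2.imwrite('pics/s4.png',cv2.resize(c,None,fx=4,fy=4,interpolation=cv2.INTER_CUBIC))
E
```

```text
[0.49878067 0.1142662  0.04356717] [ 1.20381959 -1.89926133  5.46938404]
[0.4501 0.0873 0.0392] [0.4475 0.1379 0.0394]
[0.4634 0.0873 0.0382] [0.4605 0.1392 0.0393]
[0.4766 0.0877 0.0398] [0.4745 0.1408 0.0379]
[0.4895 0.0875 0.0373] [0.4865 0.142  0.0379]
```

View pics/s4.png

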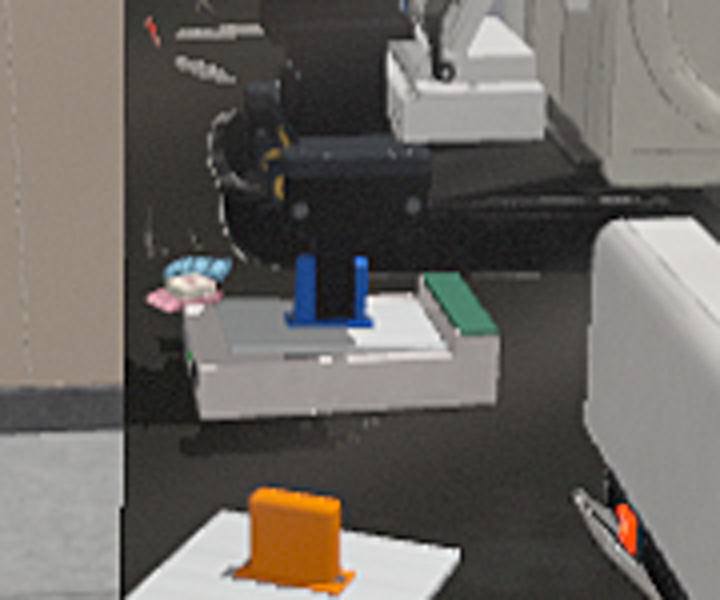

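The crop shows the plate tilted, far edge down in the recess just in front of the green lip. The depth slope is about 2.3°. Next I'll slide it under the lip.

Request:
drive_tool([
  {"delta_pos":[0,0,1],"turn":0,"claw":0},
  {"delta_pos":[-3,0,0],"turn":0,"claw":0},
  {"delta_pos":[-3,0,0],"turn":0,"claw":0},
  {"delta_pos":[-3,0,0],"turn":0,"claw":0},
  {"delta_pos":[-3,0,0],"turn":0,"claw":0},
  {"delta_pos":[-2,0,0],"turn":0,"claw":0},
  {"delta_pos":[-2,0,0],"turn":0,"claw":0},
  {"delta_pos":[0,0,0],"turn":0,"claw":0},
])

```text
time_s: 9.38
tcp_pos: [0.5124, 0.1144, 0.042]
ee_rot: [[-0.999, -0.051, -0.002], [-0.051, 0.999, -0.001], [0.002, -0.001, -1.0]]
wrist_force: [-5.3, -0.2, 7.6]
gripper_width: 0.159
gripper_force: 30.0
```

```bash
cat > chk.py <<'E'
from h import *
w=cap('wrist','wc.png'); P=cloud(w); z=P[...,2]
s=monitor.sense(); print(s['tcp_pos'],s['wrist_force'])
for u in(260,380):
    print([tuple((P[v,u][[0,2]]*1000).round(1)) for v in range(100,300,8)])
E
python3 chk.py
```

```text
[0.51235483 0.11434078 0.04203787] [-5.01458782 -0.4864162   7.36399452]
[(np.float64(423.6), np.float64(33.6)), (np.float64(426.7), np.float64(34.6)), (np.float64(429.8), np.float64(35.6)), (np.float64(432.9), np.float64(33.5)), (np.float64(436.0), np.float64(33.7)), (np.float64(439.2), np.float64(33.6)), (np.float64(442.4), np.float64(34.8)), (np.float64(445.7), np.float64(34.9)), (np.float64(449.1), np.float64(33.1)), (np.float64(453.3), np.float64(24.9)), (np.float64(455.0), np.float64(39.7)), (np.float64(458.2), np.float64(40.1)), (np.float64(461.7), np.float64(39.3)), (np.float64(465.3), np.float64(38.2)), (np.float64(468.7), np.float64(38.0)), (np.float64(472.2), np.float64(38.2)), (np.float64(475.8), np.float64(38.0)), (np.float64(479.7), np.float64(36.7)), (np.float64(483.3), np.float64(36.9)), (np.float64(486.8), np.float64(37.3)), (np.float64(490.5), np.float64(37.2)), (np.float64(494.2), np.float64(37.5)), (np.float64(498.1), np.float64(37.2)), (np.float64(502.2), np.float64(36.5)), (np.float64(434.7), np.float64(204.3))]
[(np.float64(421.1), np.float64(32.6)), (np.float6
[... 225 characters left out ...]
np.float64(443.2), np.float64(33.2)), (np.float64(446.5), np.float64(33.9)), (np.float64(450.5), np.float64(25.7)), (np.float64(452.4), np.float64(40.6)), (np.float64(455.8), np.float64(39.9)), (np.float64(459.1), np.float64(39.8)), (np.float64(462.6), np.float64(39.0)), (np.float64(466.0), np.float64(38.9)), (np.float64(469.7), np.float64(37.7)), (np.float64(473.1), np.float64(38.3)), (np.float64(476.8), np.float64(37.4)), (np.float64(480.6), np.float64(36.7)), (np.float64(484.5), np.float64(36.2)), (np.float64(488.1), np.float64(36.5)), (np.float64(491.5), np.float64(37.5)), (np.float64(495.7), np.float64(36.3)), (np.float64(499.6), np.float64(36.1)), (np.float64(503.2), np.float64(36.9))]
```

View pics/wc.png

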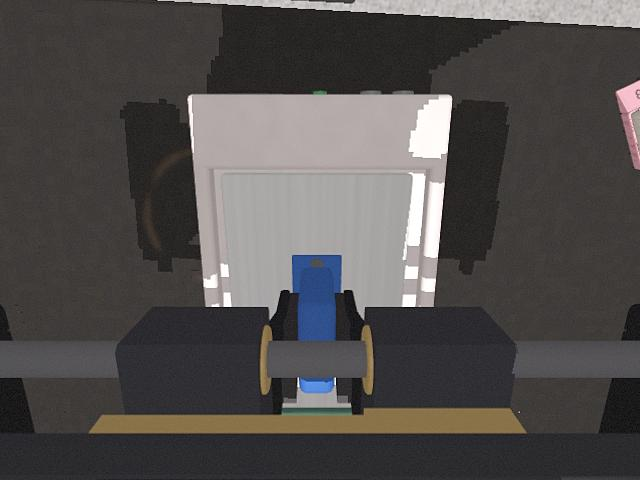

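The plate's near edge (row 172) now clears the front wall (row 166), with gaps on both sides and the far end under the lip. Now press it down level.

Request:
drive_tool([
  {"delta_pos":[0,0,1],"turn":0,"claw":0},
  {"delta_pos":[0,0,1],"turn":0,"claw":0},
  {"delta_pos":[0,0,1],"turn":0,"claw":0},
  {"delta_pos":[0,0,1],"turn":0,"claw":0},
  {"delta_pos":[0,0,1],"turn":0,"claw":0},
  {"delta_pos":[0,0,0],"turn":0,"claw":0},
])

```text
time_s: 10.18
tcp_pos: [0.5121, 0.1144, 0.0381]
ee_rot: [[-0.999, -0.051, -0.002], [-0.051, 0.999, -0.001], [0.002, -0.001, -1.0]]
wrist_force: [-7.8, -1.4, 15.0]
gripper_width: 0.162
gripper_force: 30.0
```

```bash
python3 chk.py
```

```text
[0.5121096  0.11432377 0.03810776] [-8.67083115 -0.28071285 15.21094781]
[(np.float64(423.6), np.float64(32.7)), (np.float64(426.6), np.float64(33.5)), (np.float64(429.6), np.float64(33.5)), (np.float64(432.7), np.float64(35.4)), (np.float64(435.8), np.float64(33.6)), (np.float64(438.9), np.float64(34.2)), (np.float64(442.1), np.float64(33.7)), (np.float64(445.2), np.float64(34.6)), (np.float64(448.5), np.float64(33.8)), (np.float64(452.4), np.float64(27.4)), (np.float64(455.2), np.float64(32.7)), (np.float64(458.5), np.float64(32.5)), (np.float64(462.0), np.float64(32.1)), (np.float64(465.7), np.float64(31.0)), (np.float64(468.9), np.float64(32.1)), (np.float64(472.6), np.float64(31.6)), (np.float64(475.9), np.float64(32.7)), (np.float64(479.5), np.float64(32.5)), (np.float64(483.2), np.float64(32.2)), (np.float64(486.9), np.float64(32.2)), (np.float64(490.8), np.float64(31.9)), (np.float64(494.8), np.float64(31.1)), (np.float64(498.5), np.float64(31.7)), (np.float64(434.5), np.float64(200.4)), (np.float64(506.1), np.float64(32.2))]
[(np.float64(421.3), np.float64(35.0)), (np.float6
[... 225 characters left out ...]
np.float64(442.7), np.float64(34.2)), (np.float64(446.0), np.float64(33.5)), (np.float64(450.0), np.float64(25.0)), (np.float64(452.6), np.float64(32.2)), (np.float64(456.0), np.float64(31.7)), (np.float64(459.4), np.float64(32.0)), (np.float64(463.0), np.float64(31.2)), (np.float64(466.3), np.float64(32.1)), (np.float64(469.8), np.float64(31.9)), (np.float64(473.4), np.float64(31.7)), (np.float64(477.2), np.float64(31.1)), (np.float64(480.8), np.float64(31.4)), (np.float64(484.1), np.float64(32.7)), (np.float64(488.1), np.float64(31.6)), (np.float64(491.5), np.float64(32.8)), (np.float64(495.6), np.float64(31.8)), (np.float64(499.6), np.float64(31.7)), (np.float64(503.2), np.float64(32.4))]
```

The plate top is flat at 32 mm, so it is seated. Release and retract.

Request:
drive_tool([
  {"delta_pos":[0,0,-1],"turn":0,"claw":0},
  {"delta_pos":[0,0,0],"turn":0,"claw":0.45},
  {"delta_pos":[0,0,0],"turn":0,"claw":0.45},
  {"delta_pos":[0,0,0],"turn":0,"claw":0.45},
  {"delta_pos":[0,0,0],"turn":0,"claw":0.45},
  {"delta_pos":[0,0,-5],"turn":0,"claw":0.45},
  {"delta_pos":[0,0,-15],"turn":0,"claw":0.45},
  {"delta_pos":[0,0,-30],"turn":0,"claw":0.45},
  {"delta_pos":[0,0,-30],"turn":0,"claw":0.45},
  {"delta_pos":[0,0,-30],"turn":0,"claw":0.45},
  {"delta_pos":[0,0,0],"turn":0,"claw":0.45},
])

```text
time_s: 11.6
tcp_pos: [0.5151, 0.1157, 0.1513]
ee_rot: [[-0.999, -0.051, 0.007], [-0.051, 0.999, 0.003], [-0.007, 0.003, -1.0]]
wrist_force: [-0.0, -0.0, -0.4]
gripper_width: 0.456
gripper_force: 0.0
```

```bash
python3 - <<'E'
from h import *
w=cap('wrist','w9.png'); P=cloud(w); z=P[...,2]; M=masks(w); ok=(w['range_z']>.05)&(z<.06)
print(monitor.sense()['tcp_pos'],monitor.sense()['wrist_force'])
m=biggest(M['blue']&ok); top=m&(z>np.percentile(z[m],95)-.006); print(rect(P,top),np.median(z[top]))
m=biggest(ok&(z>.0285)&(z<.0328)); print(rect(P,m)); Q=P[m]; a=np.linalg.lstsq(np.c_[Q[:,:2],np.ones(len(Q))],Q[:,2],rcond=None)[0]; print('slope',a)
E
```

```text
[0.51395492 0.1152314  0.14946693] [-1.07883574  0.16060351 -0.76764441]
(array([493. , 112.6]), array([ 2.8, 13.3]), 8.9, 50) 0.05632562065785385
(array([509.7, 113.9]), array([115.2,  80.2]), 2.9, 12632)
slope [0.00059692 0.00033028 0.03144683]
```

View pics/w9.png

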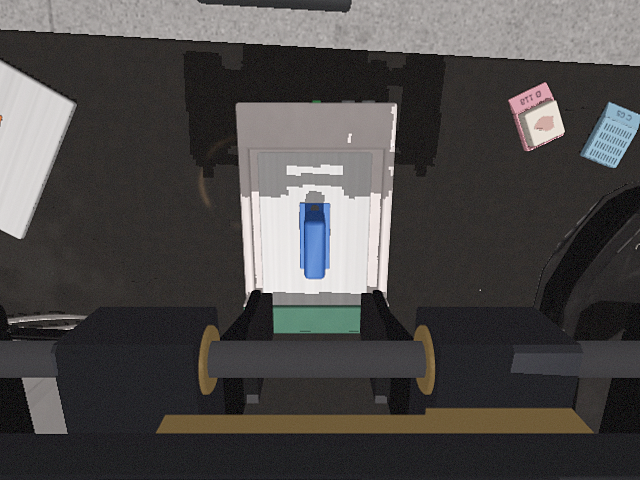

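The cover lies level with its far end under the green lip (row 310), centred within a few mm, and the gripper is clear of it. Handing in.

```bash
python3 -c "
from h import *
print(ticket.finish_job())"
```

```text
the job is handed in; nothing more can be done
None
```

The blue-gripped cover is seated level on the ledge with its far end under the green lip, within about 2 mm of the recess centre lengthwise. The gripper is clear, the orange cover was never touched, and the job was handed in at about 12 s; no verdict was returned.

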